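# Clear the tin labeller's catch tray and start the next batch

### The arm

A 6-joint arm with a two-finger parallel gripper is mounted at the origin on a cart in front of the work surface, level with it; the furniture and walls round the work are solid. World frame = base frame: x ahead of the robot, y to its left, z up, the work surface at z = 0. Lengths are in m, angles in rad, forces in N, time in s.
With the tool pointing down it reaches from about 0.325 to 0.775 m from the base axis. Payload 5.5 kg.
Tool frame: the origin (TCP) lies at the centre of the arm's flange, where the gripper is bolted on; the fingertips stand 182 mm ahead of it and the grasp point (between the pads) lies 163 mm ahead of it; z points along the fingers, y is the line along which they close (so a half turn about z gives the same grasp; the last joint's range is limited). The gripper opens to 88 mm and grips with 3 to 60 N. Pads are 20 mm wide; open, the fingers measure 115 mm over their backs; the gripper's body (75 mm by 178 mm) begins 61 mm behind the grasp point.
Start: joints at [1.183, 0.091, 1.231, -0, 1.82, -0.057], TCP at [0.195, 0.567, 0.405] pointing down, gripper open.
Joint ranges: [-2.87, 2.87], [-0.86, 2.18], [0.17, 2.46], [-1.51, 4.65], [0.06, 2.69], [-2.65, 2.65]. Speed limits (rad/s): [2.57, 2.57, 3.01, 3.14, 3.14, 3.14].

### API

Orientations are given as a unit quaternion [w, x, y, z].
In Python, from bench import manip, gripper_open, close, eyes, order, finder gives the robot as it stands. Calls block until the motion is done:
- manip.move_to(position, orientation): joint-space move of the TCP to a pose.
- manip.move_l(position, speed=0.15, orientation=None): straight line of the TCP; orientation=None keeps the orientation; speed is the mean speed in m/s.
- manip.movej(angles): joint-space move.
- gripper_open() and close(): open the fingers fully, or close them until they stop; the grip force is fixed at half the most.
- manip.hold(seconds).
- manip.inverse_kinematics(position, orientation): joint angles nearest the present ones, or None.
- manip.state(): the state.
- eyes.get_image(name): name is "scene" or "top"; returns a dict with "frame" (400x640x3 uint8, blue, green, red), "depth" (400x640 float32, m along the optical axis (not along the pixel's ray), 0 where there is no reading), "camera_matrix" (3x3 intrinsics, pixels), "k1" (the pictures are not rectified: a ray, as slopes to the right and down, at radius r is drawn at 1 + k1 r^2 times it, then the intrinsics apply), "view" (4x4, takes a point from world to camera coordinates). Camera axes: x right, y up, looking along -z (the intrinsics and any distortion apply to the point x, -y, -z); pixel columns grow to the right and rows downward; lengths in m; the calibration is good to about 2 mm. A picture is of the moment at which its call begins.
A pose or a line that the arm cannot do raises manip.IKError and nothing moves.
- order.job_done(): hands the job in; it is judged then, once.
Trained networks look in a picture, given as the dict that the camera call returned (one of the last four; its "shot" number tells which), for a name from the list of things; names that differ only in an ending like _2 or _b are one class to them, and where a whole thing is asked for, a point or a joint stands for the part that bears it (a point fixed in the world has none). Each returns a list of dicts, best first, with "conf" (0 to 1); they miss things now and then, are a little off and sometimes report something else, mostly with a low value. They report only what shows in the picture. A call takes as long as a camera call.
- finder.regions_of(target, picture): "mask" (400x640 bool, what is visible of it) and "bbox" ([left, top, right, bottom] in pixels, round what is visible of it).
The state is a dict: "time": time; "joint_pos": joint angles; "dq": joint speeds; "joint_torque": joint torques, N m; "ee_pos": TCP position; "ee_rot": TCP orientation; "ft_force": force on the tool from outside, world axes, zero at the start; "moment": the same for the moment, N m; "finger_gap": finger opening in m; "finger_force": force on a finger pad.
Only numpy, scipy, OpenCV 4.12 (cv2) and the standard library are available. Lean on these libraries where they do the work, as an engineer would, in place of code of your own. Each camera call takes 0.05 s, during which the arm holds its last target. There are 200 camera calls.

### The job

The tin labeller has finished a batch: slide its clear cover fully open, collect all the labelled red tins from the catch tray into the blue tote, each standing or lying on the tote's floor, and slide the cover fully shut again. Only then turn the start key clockwise to its stop, hold it there for about half a second and let it spring back, so that the next batch runs. Leave the other things on the worktop where they are.

Things in the scene. Friction and masses are not known exactly. Their poses are not given: they have to be found in the camera images.
- tin_1_mid (a point): middle of a labelled tin: a red food tin, upright cylinder 57 mm in diameter and 72 mm high, 0.15 to 0.25 kg, rigid; its z axis is the tin's long axis. At the start it stands on the floor of the labeller's catch tray. Three to five of the five tins are there; the others are absent (None).
- tin_2_mid (a point): middle of a labelled tin: a red food tin, upright cylinder 57 mm in diameter and 72 mm high, 0.15 to 0.25 kg, rigid; its z axis is the tin's long axis. At the start it stands on the floor of the labeller's catch tray. Three to five of the five tins are there; the others are absent (None).
- tin_3_mid (a point): middle of a labelled tin: a red food tin, upright cylinder 57 mm in diameter and 72 mm high, 0.15 to 0.25 kg, rigid; its z axis is the tin's long axis. At the start it stands on the floor of the labeller's catch tray. Three to five of the five tins are there; the others are absent (None).
- tin_4_mid (a point): middle of a labelled tin: a red food tin, upright cylinder 57 mm in diameter and 72 mm high, 0.15 to 0.25 kg, rigid; its z axis is the tin's long axis. At the start it stands on the floor of the labeller's catch tray. Three to five of the five tins are there; the others are absent (None).
- tin_5_mid (a point): middle of a labelled tin: a red food tin, upright cylinder 57 mm in diameter and 72 mm high, 0.15 to 0.25 kg, rigid; its z axis is the tin's long axis. At the start it stands on the floor of the labeller's catch tray. Three to five of the five tins are there; the others are absent (None).
- tote: shallow blue plastic tote, open at the top, 235 (x) x 165 (y) x 45 mm high outside, walls and floor 5 mm, with a 3 mm wider lip round the rim; origin in the middle of its underside, z up; it stands loose on the worktop (1.6 kg). Five tins fit standing on its floor in two staggered rows: three at y = -38 mm (x = -76, 0, +76 mm) and two at y = +40 mm (x = -38, +38 mm).
- labeller: fixed white countertop tin labeller with a reel of labels on its tower; origin on the worktop under the middle of its catch tray, x to the machine's back , y to its left, z up. Low housing from x = 115 mm, top at z = 105 mm, notched in the middle for the handle; tower at x 220..320, y -5..125 mm, up to z = 330 mm. The blank steel tins at its far left are fixed parts of it.
- catch_tray (a point): middle of the floor of the labeller's catch tray, 4 mm above the worktop, axes of the labeller. The tray is open at the top once the cover is back; inside it runs x -88..+68 mm, y -116..+116 mm from this point; front lip 40 mm above the worktop, clear sides with rails up to 87 mm above the worktop, at its back a step up of 10 mm to the outfeed deck that leads into the tunnel.
- cover_handle (a point): middle of the black bar handle of the tray's clear sliding cover; the bar is 80 mm long (labeller y), 12 mm wide (labeller x) and 14 mm high, 30 mm behind the cover's front edge, its underside 30 mm above the cover, 16 mm above the top of the housing. Same axes as the labeller. Pinch it from above, fingers closing along the labeller's x.
- cover (a joint): travel of the clear sliding cover over the catch tray: 0 = closed, 0.195 m = fully open, pushed towards the labeller's +x so that it runs back into the housing; it stays where it is left, about 2 N of friction.
- key_head (a point): middle of the black plastic head of the start key, which stands upright in its lock on the low housing at the right; the head is 32 mm long (its own x), 10 mm thick (its own y) and 28 mm high (z up), 36 mm above the housing top. Its axes turn with the key about the vertical through this point; at rest they are the labeller's.
- key (a joint): angle of the start key: 0 = run (rest), grows clockwise seen from above, 0.95 rad = start, at the stop; a spring of 0.04 to 0.16 N m drives it back to 0 when it is let go.
- cupboard_edge (a point): on the lower front edge of the wall cupboard that hangs over the worktop at the left (fixed). From above, its door face is a straight line from (-294, +170) to (+305, -176) mm from this point in world x, y, with a handle 31 mm proud near the left end; above this height all behind the line is solid. Keep the arm clear of it.
- green_mug: bystander: green and white mug, 101 mm high, origin in its underside
- honey_jar: bystander: honey jar, 99 mm high, origin in its underside
- jam_jar: bystander: jam jar with yellow lid, 110 mm high, origin in its underside
- mustard_pot: bystander: white lidded pot with a blue band, 88 mm high, origin in its underside

How it is judged:
By the outcome, as a careful person would: the job done as asked, in the order asked, and still so for the second after the job is handed in, with the robot touching nothing.
Of tin_1, tin_2, tin_3, tin_4, tin_5 only 3 to 5 are there at a start; the rules pass over those that are not, and their reading is None.
At some moment in a run one of tin_1, tin_2, tin_3, tin_4, tin_5 may be knocked a few centimetres aside while the robot is not near it.
Once in a run the grip may slacken for a moment while it holds something.
It also fails if it takes over 210 s, if anything falls off the work surface, if the arm or the gripper's body presses on something with over 40 N, if the wrist force passes 120 N, or if a joint passes its speed limit or range.

## Working session

There is one attempt and no reset: what is moved stays moved. The work goes in short steps, each a Python script; the robot and the scene stay as the last script left them, time stands still between calls to the robot, and variables do not carry over. Pictures are saved under pics/ and viewed, at most 14 in all, crops included, and the job is handed in when it is done.

```bash
ls; mkdir -p pics; cat > h.py <<'E'
import numpy as np, cv2
from bench import manip, gripper_open, close, eyes, order, finder
def pts(im, mask=None):
    """world points for pixels in mask (v,u order) with valid depth"""
    d=im["depth"]; K=np.array(im["camera_matrix"]); 
    m=(d>0) if mask is None else (mask&(d>0))
    v,u=np.nonzero(m)
    uv=np.stack([u,v],1).astype(float)
    n=cv2.undistortPoints(uv[:,None],K,np.array([im["k1"],0,0,0.]))[:,0]
    z=d[m]
    c=np.stack([n[:,0]*z,-n[:,1]*z,-z,np.ones_like(z)],1)
    return (np.linalg.inv(np.array(im["view"]))@c.T).T[:,:3],u,v
def proj(im,P):
    P=np.atleast_2d(P); V=np.array(im["view"]); c=P@V[:3,:3].T+V[:3,3]
    s=np.stack([c[:,0]/-c[:,2],-c[:,1]/-c[:,2]],1); r2=(s**2).sum(1,keepdims=True)
    s=s*(1+im["k1"]*r2); K=np.array(im["camera_matrix"])
    return np.stack([K[0,0]*s[:,0]+K[0,2],K[1,1]*s[:,1]+K[1,2]],1)
E
python3 - <<'E'
from h import *
s=manip.state(); print(s["time"],s["ee_pos"],s["ee_rot"])
for n in("scene","top"):
    im=eyes.get_image(n); cv2.imwrite(f"pics/{n}0.png",im["frame"])
    print(n,im["k1"],np.linalg.inv(im["view"])[:3,3])
    for t in("tin_1_mid","tote","labeller","cover_handle","key_head","cover","green_mug","honey_jar","jam_jar","mustard_pot"):
        for r in finder.regions_of(t,im)[:6]:
            p,_,_=pts(im,r["mask"])
            print(t,round(r["conf"],2),r["bbox"],r["mask"].sum(),np.round(np.median(p,0),3) if len(p) else None, np.round(np.percentile(p,[2,98],axis=0),3).tolist() if len(p) else None)
E
```

```text
bench.py
pics
0.0 [0.19490294 0.56753346 0.40354059] [-2.08160615e-04  1.64646625e-01  9.86352183e-01 -9.03730409e-04]
scene -0.107377192377587 [-0.65301963 -0.01630586  0.76889161]
tin_1_mid 0.53 [278.4, 243.9, 363.3, 299.9] 2857 [0.484 0.01  0.093] [[0.382, -0.103, 0.089], [0.623, 0.095, 0.134]]
tote 0.55 [376.3, 271.1, 461.2, 330.7] 4270 [ 0.488 -0.268  0.011] [[0.36, -0.346, 0.002], [0.603, -0.176, 0.048]]
labeller 0.8 [275.9, 223.2, 365.5, 328.8] 5674 [0.489 0.008 0.091] [[0.373, -0.123, 0.004], [0.728, 0.098, 0.133]]
labeller 0.64 [277.1, 244.6, 363.0, 299.6] 2981 [0.484 0.008 0.093] [[0.383, -0.106, 0.088], [0.625, 0.097, 0.134]]
cover_handle 0.63 [280.9, 246.0, 365.4, 301.4] 2907 [0.483 0.01  0.093] [[0.383, -0.103, 0.089], [0.623, 0.097, 0.134]]
cover_handle 0.4 [308.4, 221.9, 315.8, 236.9] 74 [0.668 0.018 0.139] [[0.656, 0.009, 0.115], [0.683, 0.024, 0.157]]
key_head 0.7 [331.4, 279.0, 351.7, 303.9] 294 [ 0.477 -0.072  0.045] [[0.47, -0.099, 0.019], [0.495, -0.046, 0.07]]
key_head 0.5 [305.2, 224.9, 315.0, 235.0] 61 [0.665 0.015 0.139] [[0.656, 0.009, 0.115], [0.682, 0.021,
[... 887 characters left out ...]
]]
cover 0.67 [274.1, 195.0, 364.9, 273.3] 4137 [0.503 0.024 0.089] [[0.389, -0.102, 0.081], [0.624, 0.144, 0.128]]
green_mug 0.69 [246.3, 294.3, 278.0, 327.2] 739 [0.364 0.291 0.052] [[0.302, 0.259, 0.0], [0.387, 0.33, 0.101]]
honey_jar 0.81 [329.8, 148.5, 350.6, 176.2] 396 [ 0.729 -0.171  0.076] [[0.714, -0.201, 0.003], [0.765, -0.148, 0.101]]
honey_jar 0.66 [306.2, 145.5, 330.6, 176.1] 610 [ 0.763 -0.098  0.082] [[0.742, -0.14, 0.006], [0.808, -0.069, 0.11]]
jam_jar 0.65 [305.4, 144.7, 329.5, 177.6] 620 [ 0.763 -0.098  0.082] [[0.742, -0.141, 0.005], [0.808, -0.069, 0.11]]
mustard_pot 0.85 [243.0, 281.9, 258.8, 300.3] 343 [0.433 0.295 0.069] [[0.417, 0.269, -0.003], [0.491, 0.318, 0.083]]
```

```bash
python3 - <<'E'
import cv2
a=cv2.imread("pics/scene0.png"); b=cv2.imread("pics/top0.png")
cv2.imwrite("pics/scene0c.png",cv2.resize(a[190:350,160:480],None,fx=2.5,fy=2.5,interpolation=cv2.INTER_CUBIC))
cv2.imwrite("pics/top0c.png",cv2.resize(b[130:340,180:460],None,fx=2.8,fy=2.8,interpolation=cv2.INTER_CUBIC))
E
```

```text
(no output)
```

View pics/scene0c.png

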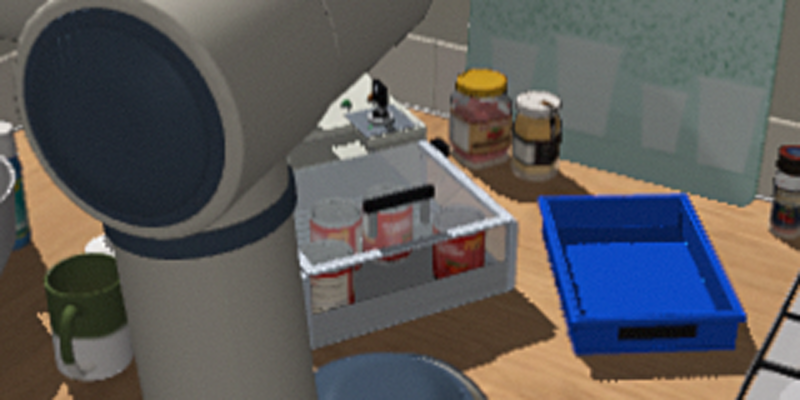

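View pics/top0c.png

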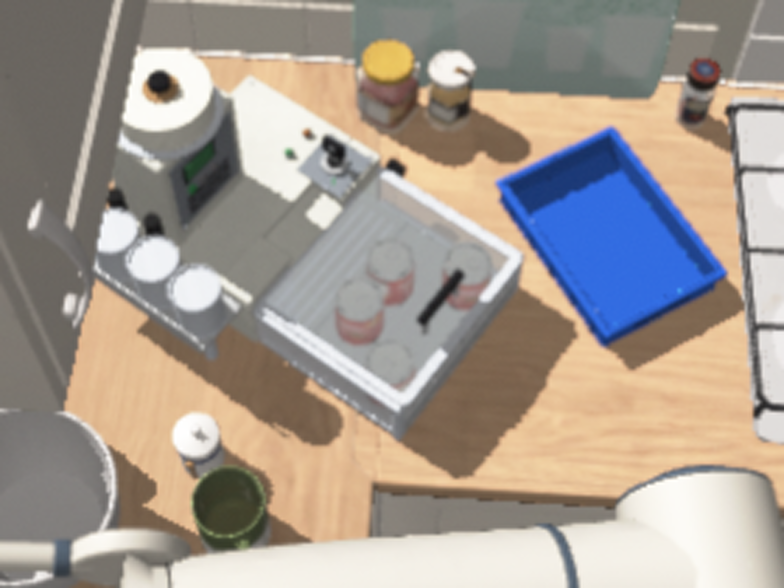

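View pics/scene0.png

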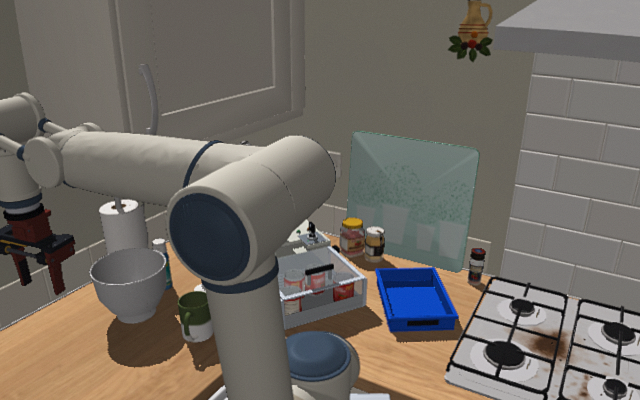

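The images show four red tins under the clear cover, with the handle at about (337,236) in the top view and the key at about (299,184). The blue tote is to the right. Next I'll fit the geometry.

```bash
cat > m1.py <<'E'
from h import *
for n,hb,kb in(("top",(325,221,352,250),(292,176,308,198)),("scene",(300,258,340,285),(303,218,320,244))):
    im=eyes.get_image(n); f=im["frame"].astype(int); 
    P,u,v=pts(im); D=f[v,u].max(1)
    for nm,b,zr,dk in(("handle",hb,(.112,.145),70),("key",kb,(.125,.17),70)):
        m=(u>=b[0])&(u<b[2])&(v>=b[1])&(v<b[3])&(P[:,2]>zr[0])&(P[:,2]<zr[1])&(D<dk)
        q=P[m]; 
        if len(q)<5: print(n,nm,len(q)); continue
        r=cv2.minAreaRect((q[:,:2]*1000).astype(np.float32))
        c,s,vt=np.linalg.svd(q[:,:2]-q[:,:2].mean(0)); 
        print(n,nm,len(q),"mean",q.mean(0).round(4),"z",np.percentile(q[:,2],[2,50,98]).round(3),"rect",np.round(r[0],1),np.round(r[1],1),round(r[2],1),"pca deg",np.degrees(np.arctan2(vt[0,1],vt[0,0])).round(1))
    # tote rim, blue
    B=f[v,u]; m=(B[:,0]>90)&(B[:,0]>B[:,2]*2.2)&(P[:,2]<.06)&(P[:,2]>-.01)
    m&=(np.abs(P[:,0]-.48)<.2)&(np.abs(P[:,1]+.27)<.2)
    q=P[m&(P[:,2]>.04)]; r=cv2.minAreaRect((q[:,:2]*1000).astype(np.float32)); print(n,"tote rim",len(q),np.round(r[0],1),np.round(r[1],1),round(r[2],1))
    # white cover frame/ sides
    m=(P[:,2]>.075)&(P[:,2]<.112)&(P[:,0]>.33)&(P[:,0]<.65)&(P[:,1]>-.15)&(P[:,1]<.25)
    q=P[m]; r=cv2.minAreaRect((q[:,:2]*1000).astype(np.float32)); print(n,"cover/tray",len(q),np.round(cv2.boxPoints(r),0).tolist(),np.percentile(q[:,2],[5,50,95]).round(3))
    # cupboard
    m=(P[:,2]>.35)&(P[:,1]>-.3)&(P[:,0]>.25)&(P[:,2]<1.3)
    q=P[m]
    zl=np.percentile(q[:,2],[0.5,2,10,50]) if len(q) else None; print(n,"cup z",zl)
    for z0 in (.45,.5,.55,.6,.65,.7):
        w=q[(q[:,2]>z0)&(q[:,2]<z0+.05)]
        nrm=np.array([346,599])/np.hypot(346,599)
        if len(w): print(z0,len(w),"n-dist min",np.percentile(w[:,:2]@nrm,[1,10,50]).round(3),"y",w[:,1].min().round(3),w[:,1].max().round(3))
    for r in finder.regions_of("cupboard_edge",im)[:2]:
        p,_,_=pts(im,r["mask"]); print("cupb",r["conf"],r["bbox"],np.percentile(p,[1,50,99],axis=0).round(3).tolist() if len(p) else 0)
E
python3 m1.py
```

```text
top handle 64 mean [ 0.4473 -0.0056  0.1322] z [0.124 0.132 0.14 ] rect [448.7  -7.2] [ 9.  75.8] 27.4 pca deg 117.1
top key 33 mean [0.6682 0.0193 0.144 ] z [0.129 0.146 0.158] rect [669.1  18.8] [26.9 10.2] 35.3 pca deg -154.5
top tote rim 436 [ 481.1 -257.7] [244.4 175.7] 2.8
top cover/tray 5507 [[327.0, 164.0], [458.0, -142.0], [753.0, -15.0], [621.0, 291.0]] [0.082 0.089 0.105]
top cup z [0.35642441 0.37436707 0.45547249 0.73333585]
0.45 5949 n-dist min [0.141 0.267 0.556] y -0.299 0.857
0.5 6701 n-dist min [0.141 0.263 0.531] y -0.3 0.833
0.55 6401 n-dist min [0.141 0.25  0.531] y -0.3 0.794
0.6 6493 n-dist min [0.139 0.241 0.531] y -0.3 0.759
0.65 4344 n-dist min [0.155 0.524 0.543] y -0.3 0.725
0.7 4234 n-dist min [0.524 0.525 0.551] y 0.088 0.696Traceback (most recent call last):
  File "m1.py", line 27, in <module>
    for r in finder.regions_of("cupboard_edge",im)[:2]:
             ~~~~~~~~~~~~~~~~~^^^^^^^^^^^^^^^^^^^^
ValueError: it knows: catch_tray, cover, cover_handle, green_mug, honey_jar, jam_jar, key, key_head, labeller, mustard_pot, tin_1_mid, tin_2_mid, tin_3_mid, tin_4_mid, tin_5_mid, tote
```

```bash
python3 - <<'E'
s=open("m1.py").read()
i=s.index("    # cupboard")
s=s[:i]+'''    nrm=np.array([346,599])/np.hypot(346,599); tt=np.array([599,-346])/np.hypot(346,599)
    d=P[:,:2]@nrm; t=P[:,:2]@tt
    m=(np.abs(d-.525)<.012)&(P[:,2]>.3)&(P[:,2]<1.4); q=P[m]
    print(n,"cup",m.sum(),"z",np.percentile(q[:,2],[0,1,5,50]).round(3),"t",np.percentile(t[m],[0,1,50,99,100]).round(3))
    h=np.histogram(q[:,2],bins=np.arange(.3,.9,.03)); print(h[0].tolist())
    w=m&(P[:,2]>.7)
    for a in np.arange(-.8,.6,.1):
        k=w&(t>=a)&(t<a+.1)
        if k.sum()>20: print("t",a.round(2),k.sum(),"zmin",np.percentile(P[k,2],[1,5]).round(3),"d",np.median(d[k]).round(4))
'''
open("m1.py","w").write(s)
E
python3 m1.py
```

```text
top handle 64 mean [ 0.4472 -0.0055  0.1323] z [0.126 0.133 0.138] rect [448.4  -6.4] [ 9.3 73.2] 26.3 pca deg 117.1
top key 34 mean [0.6681 0.0191 0.1432] z [0.128 0.146 0.153] rect [669.9  18.2] [27.6  9.7] 22.7 pca deg -158.0
top tote rim 480 [ 481.7 -257.1] [243.  175.9] 2.5
top cover/tray 5512 [[326.0, 167.0], [456.0, -144.0], [753.0, -20.0], [622.0, 291.0]] [0.082 0.09  0.105]
top cup 28352 z [0.3   0.324 0.47  0.809] t [-0.171 -0.094  0.247  0.82   0.828]
[350, 214, 56, 45, 282, 717, 828, 1259, 1225, 990, 1035, 1151, 1151, 1184, 1213, 1217, 1297, 1353, 1366, 1379]
t 0.1 9615 zmin [0.709 0.745] d 0.5246
t 0.2 3826 zmin [0.706 0.728] d 0.5308
t 0.3 2621 zmin [0.704 0.72 ] d 0.531
t 0.4 1458 zmin [0.703 0.714] d 0.531
t 0.5 755 zmin [0.702 0.708] d 0.5311
scene handle 149 mean [ 0.4463 -0.0078  0.1313] z [0.123 0.132 0.137] rect [448.2  -9.1] [13.  79.7] 28.2 pca deg 117.3
scene key 55 mean [0.6668 0.0159 0.1433] z [0.129 0.144 0.155] rect [670.2  16.5] [29.   9.7] 24.1 pca deg -150.5
scene tote rim 838 [ 482.7 -261.1] [255.5 176.8] 2.2
scene cover/tray 3200 [[362.0, 85.0], [397.0, -147.0], [679.0, -105.0], [645.0, 127.0]] [0.087 0.092 0.098]
scene cup 25966 z [0.303 0.346 0.443 0.618] t [-0.164 -0.081  0.377  0.822  0.831]
[158, 196, 55, 327, 837, 1410, 1819, 2237, 2329, 2246, 2288, 2419, 2511, 2563, 2619, 1952, 0, 0, 0, 0]
t 0.1 1626 zmin [0.701 0.704] d 0.5241
t 0.2 1101 zmin [0.701 0.704] d 0.5298
t 0.3 957 zmin [0.701 0.703] d 0.5302
t 0.4 765 zmin [0.701 0.704] d 0.53
t 0.5 638 zmin [0.701 0.704] d 0.5303
```

```bash
cat >> h.py <<'E'
YAW=np.radians(27.1); HND=np.array([.4477,-.0070])
EX=np.array([np.cos(YAW),np.sin(YAW)]); EY=np.array([-EX[1],EX[0]])
E
python3 - <<'E'
from h import *
for n in("top","scene"):
    im=eyes.get_image(n); P,u,v=pts(im); q=P[:,:2]-HND; a=q@EX*1000; b=q@EY*1000; z=P[:,2]*1000
    # front wall: points 10<z<85, near front
    m=(z>12)&(z<80)&(a>-80)&(a<0)&(abs(b)<90); print(n,"front wall",m.sum(),np.percentile(a[m],[5,50,95]).round(1))
    m=(z>84)&(z<98)&(a>-60)&(a<150)&(abs(b)<150); print("cover a",np.percentile(a[m],[.5,2,5]).round(1),"b",np.percentile(b[m&(a<60)],[.5,2,98,99.5]).round(1),"z",np.median(z[m]).round(1))
    # yaw from front edge: per b-bin min a ; from side: per a-bin min b
    A=[(c,np.percentile(a[m&(abs(b-c)<8)],4)) for c in range(-100,101,20) if (m&(abs(b-c)<8)).sum()>10]
    B=[(c,np.percentile(b[m&(abs(a-c)<8)],4)) for c in range(-10,141,20) if (m&(abs(a-c)<8)).sum()>10]
    for L in(A,B):
        if len(L)>2: L=np.array(L); print("slope deg",np.degrees(np.polyfit(L[:,0],L[:,1],1)[0]).round(2),L[:,1].round(0).tolist())
    # housing top and its start
    m=(z>100)&(z<110)&(a>100)&(a<330)&(abs(b)<140); print("housing a",np.percentile(a[m],[1,3,10,99]).round(1),"b",np.percentile(b[m],[1,99]).round(1))
    m=(z>150)&(z<320)&(a>200)&(a<450)&(abs(b)<180)
    if m.sum(): print("tower",m.sum(),"a",np.percentile(a[m],[1,3,50]).round(1),"b",np.percentile(b[m],[1,3,50,99]).round(1))
    if n=="scene": print("key", ((np.array([.6697,.0175])-HND)@np.stack([EX,EY],1)*1000).round(1))
E
```

```text
top front wall 150 [-33.2 -31.6 -28.3]
cover a [-35.5 -33.2 -28.3] b [-121.9 -114.4  115.4  120.7] z 89.3
slope deg 0.45 [-31.0, -31.0, -31.0, -28.0, -29.0, -30.0, -29.0, -29.0, -30.0, -29.0, -30.0]
slope deg 1.34 [-112.0, -113.0, -106.0, -108.0, -108.0, -107.0, -108.0, -109.0]
housing a [174.7 177.8 188.9 325.6] b [-121.2  120.9]
tower 2635 a [205.9 216.4 292.1] b [ -0.3   7.7  96.4 177.6]
scene front wall 998 [-34.3 -29.7  -4.4]
cover a [-37.7 -35.5 -33. ] b [-122.8 -116.5  108.2  114. ] z 92.6
slope deg -0.54 [-33.0, -33.0, -34.0, -34.0, -32.0, -33.0, -34.0, -33.0, -34.0, -35.0, -36.0]
slope deg -0.42 [-110.0, -111.0, -110.0, -114.0, -113.0, -110.0, -111.0, -112.0]
housing a [171.9 174.2 178.3 320.5] b [-125.6    7.4]
tower 13 a [202.2 202.5 213.9] b [-85.6 -85.2 -80.7 -75.3]
key [208.8 -79.3]
```

```bash
python3 - <<'E'
from h import *
n_=np.array([.5,.866]); t_=np.array([.866,-.5])
for n in("top","scene"):
    im=eyes.get_image(n); P,u,v=pts(im); d=P[:,:2]@n_; t=P[:,:2]@t_; z=P[:,2]
    print(n)
    for t0 in np.arange(-.4,.9,.1):
        m=(t>=t0)&(t<t0+.1)&(abs(d-.53)<.006)&(z>.25)
        m2=(t>=t0)&(t<t0+.1)&(d>.45)&(d<.515)&(z>.25)
        print(round(t0,1),m.sum(),np.percentile(z[m],[1,5,50]).round(3) if m.sum()>5 else "", "| proud",m2.sum(),np.percentile(z[m2],[2,98]).round(2) if m2.sum()>5 else "")
    if n=="top":
        q=P[:,:2]-HND; a=q@EX*1000-60; b=q@EY*1000
        for z0 in(.16,.2,.24,.28,.32,.36):
            m=(z>z0)&(z<z0+.04)&(a>100)&(a<340)&(abs(b)<180)
            if m.sum()>5:
                print("tower z",z0,m.sum(),"a",np.percentile(a[m],[1,5,50,99]).round(0),"b",np.percentile(b[m],[1,5,50,99]).round(0))
E
```

```text
top
-0.4 0  | proud 0 
-0.3 0  | proud 0 
-0.2 138 [0.308 0.321 0.564] | proud 509 [0.33 0.56]
-0.1 138 [0.34  0.342 0.555] | proud 505 [0.34 0.57]
-0.0 0  | proud 0 
0.1 7582 [0.457 0.529 0.937] | proud 262 [0.5  0.64]
0.2 4643 [0.479 0.533 0.865] | proud 0 
0.3 3788 [0.462 0.523 0.804] | proud 0 
0.4 2570 [0.269 0.465 0.734] | proud 284 [0.25 0.31]
0.5 1778 [0.308 0.443 0.67 ] | proud 351 [0.26 0.32]
0.6 1147 [0.443 0.467 0.616] | proud 0 
0.7 508 [0.435 0.449 0.548] | proud 0 
0.8 244 [0.254 0.269 0.394] | proud 2215 [0.26 0.64]
tower z 0.16 786 a [127. 139. 222. 304.] b [  3.  24. 141. 179.]
tower z 0.2 330 a [216. 218. 222. 294.] b [  0.  10.  91. 123.]
tower z 0.24 427 a [208. 211. 227. 283.] b [ -0.   5.  99. 123.]
tower z 0.28 870 a [215. 217. 253. 313.] b [  8.  16.  64. 112.]
tower z 0.32 57 a [255. 257. 268. 280.] b [48. 50. 60. 71.]
scene
-0.4 0  | proud 0 
-0.3 0  | proud 0 
-0.2 186 [0.252 0.258 0.289] | proud 761 [0.31 0.56]
-0.1 127 [0.262 0.27  0.346] | proud 315 [0.31 0.56]
-0.0 1  | proud 0 
0.1 2587 [0.505 0.519 0.652] | proud 511 [0.5  0.64]
0.2 3531 [0.469 0.507 0.646] | proud 0 
0.3 3487 [0.435 0.477 0.637] | proud 0 
0.4 2908 [0.415 0.435 0.635] | proud 0 
0.5 2571 [0.415 0.442 0.626] | proud 0 
0.6 1667 [0.411 0.428 0.609] | proud 0 
0.7 853 [0.411 0.419 0.587] | proud 0 
0.8 298 [0.343 0.358 0.533] | proud 2521 [0.33 0.76]
```

```bash
cat >> h.py <<'E'
from scipy.spatial.transform import Rotation as Rn
G=.163
def quat(a):
    """tool down, closing line at world angle a"""
    y=np.array([np.cos(a),np.sin(a),0]); z=np.array([0,0,-1.]); x=np.cross(y,z)
    q=Rn.from_matrix(np.stack([x,y,z],1)).as_quat(); return np.array([q[3],*q[:3]])
def L2W(x,y): return HND+EX*(x+.060)+EY*y        # labeller x,y -> world
def best(xy,zg,a,ref=0.):
    """closing angle (a or a+pi) whose IK keeps joint 6 nearest ref"""
    o=[]
    for k in(-1,0,1):
        j=manip.inverse_kinematics([*xy,zg+G],quat(a+k*np.pi))
        if j is not None: o.append((abs(j[5]-ref),a+k*np.pi,np.round(j,2)))
    return min(o,key=lambda r:r[0])[1:] if o else None
def line(xy,zg,speed=.15,a=None):
    manip.move_l([*xy,zg+G],speed=speed,orientation=None if a is None else quat(a))
def F(): return np.array(manip.state()["ft_force"])
E
python3 - <<'E'
from h import *
for nm,x,y,z,da in(("push0",-.080,0,.131,90),("push1",.125,0,.131,90),("hook",.152,0,.131,90),("hook0",-.044,0,.131,90),("key",.149,-.079,.141,90),("keyT",.149,-.079,.141,90-54.4),("trayFL",-.06,.09,.06,90),("trayBR",.04,-.09,.06,90),("trayFR",-.06,-.09,.06,90),("tr0",0,0,.06,0)):
    print(nm,L2W(x,y).round(3),best(L2W(x,y),z,YAW+np.radians(da)))
for x in(-.076,.076): print("tote",best(np.array([.482+x,-.259-.04]),.09,0),best(np.array([.482+x,-.259-.04]),.09,np.pi/2))
print(np.round(manip.state()["joint_pos"],2))
E
```

```text
push0 [ 0.43  -0.016] (np.float64(-1.0978120995044334), array([-0.12, -0.37,  1.85, -0.  ,  1.67,  0.98]))
push1 [0.612 0.077] (np.float64(-1.0978120995044334), array([ 0.07,  0.14,  1.37, -0.  ,  1.63,  1.17]))
hook [0.636 0.09 ] (np.float64(-1.0978120995044334), array([ 0.09,  0.21,  1.29, -0.  ,  1.64,  1.18]))
hook0 [0.462 0.   ] (np.float64(-1.0978120995044334), array([-0.07, -0.28,  1.78, -0.  ,  1.65,  1.02]))
key [0.67  0.018] (np.float64(-1.0978120995044334), array([-0.02,  0.28,  1.19, -0.  ,  1.67,  1.07]))
keyT [0.67  0.018] (np.float64(1.0943214410004447), array([-0.02,  0.28,  1.19, -0.  ,  1.67, -1.12]))
trayFL [0.407 0.073] (np.float64(-1.0978120995044334), array([ 0.1 , -0.4 ,  1.99, -0.  ,  1.55,  1.19]))
trayBR [ 0.578 -0.042] (np.float64(-1.0978120995044334), array([-0.13,  0.08,  1.57, -0.  ,  1.5 ,  0.97]))
trayFR [ 0.489 -0.087] (np.float64(-1.0978120995044334), array([-0.24, -0.15,  1.79, -0.  ,  1.5 ,  0.85]))
tr0 [0.501 0.02 ] (np.float64(0.47298422729046335), array([-0.03, -0.13,  1.78, -0.  ,  1.5 , -0.5 ]))
tote (0.0, array([-0.7 , -0.15,  1.73, -0.  ,  1.56, -0.7 ])) (-1.5707963267948966, array([-0.7 , -0.15,  1.73, -0.  ,  1.56,  0.87]))
tote (0.0, array([-0.55,  0.2 ,  1.38, -0.  ,  1.56, -0.55])) (-1.5707963267948966, array([-0.55,  0.2 ,  1.38, -0.  ,  1.56,  1.03]))
[ 1.18  0.09  1.23  0.    1.82 -0.06]
```

```bash
cat > open.py <<'E'
from h import *
A=YAW-np.pi/2
close()
manip.move_l([.137,.40,.38],speed=.25)
print(np.round(manip.state()["joint_pos"],2))
p=L2W(-.090,0)
manip.move_to([*p,.24+G],quat(A))
line(p,.131,.12)
print("down",manip.state()["ee_pos"],F().round(1))
x=-.078
line(L2W(x,0),.131,.05); f0=F()
line(L2W(.105,0),.131,.1); print("pushed",(F()-f0)[:2]@EX,manip.state()["time"])
x=.105
while x<.145:
    x+=.002; line(L2W(x,0),.131,.04); f=(F()-f0)[:2]@EX
    if abs(f)>9: break
print("end x",x,f,manip.state()["ee_pos"])
line(L2W(x-.012,0),.131,.1); line(L2W(x-.012,0),.25,.2)
manip.move_to([.40,-.16,.25+G],quat(A))
for n in("top","scene"):
    im=eyes.get_image(n); cv2.imwrite(f"pics/{n}1.png",im["frame"])
    for r in finder.regions_of("tin_1_mid",im)[:6]:
        P,_,_=pts(im,r["mask"]); t=P[P[:,2]>.07]
        print(n,round(r["conf"],2),r["bbox"],len(P),len(t),np.median(t,0).round(3) if len(t) else "")
print(manip.state()["time"])
f=cv2.imread("pics/top1.png"); cv2.imwrite("pics/top1c.png",cv2.resize(f[130:290,200:460],None,fx=3,fy=3,interpolation=cv2.INTER_CUBIC))
E
python3 open.py
```

```text
[ 1.16 -0.39  1.71  0.    1.82 -0.08]
down [ 0.42119174 -0.0206433   0.29499328] [0.2 0.7 1.2]
pushed 0.0863196087995787 8.9333
end x 0.12100000000000001 -9.181059585277406 [0.60801651 0.07495039 0.29397131]
top 0.87 [336.1, 217.4, 355.9, 241.3] 364 136 [ 0.499 -0.072  0.073]
scene 0.93 [333.7, 271.1, 352.1, 302.8] 484 205 [ 0.499 -0.074  0.075]
13.3
```

View pics/top1c.png

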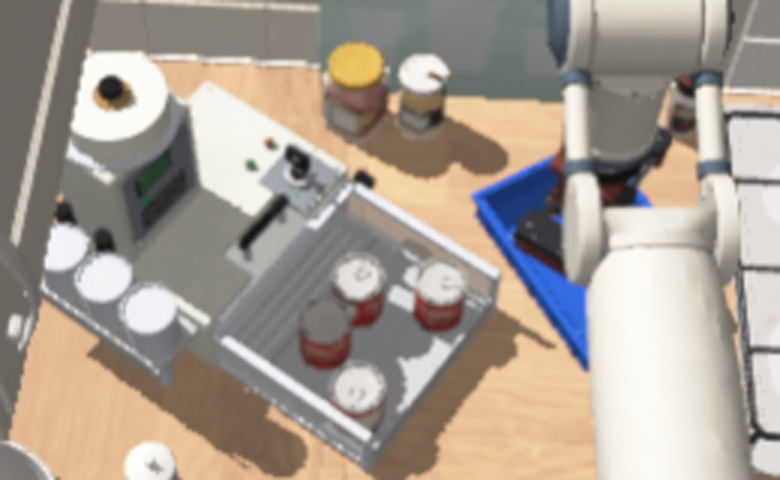

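The cover is open (handle at about (262,222) in the crop), and four red tins stand in the tray. Next I'll locate the tin tops from depth.

```bash
cat >> h.py <<'E'
from scipy.ndimage import label
from scipy.optimize import least_squares
def tins(show=True):
    """tin centres (world xy) from the tops seen in depth in both cameras, in the tray"""
    N=320; g=np.zeros((N,N),int); all_=[]
    for n in("top","scene"):
        im=eyes.get_image(n); P,_,_=pts(im); q=P[:,:2]-HND; a=q@EX-.060; b=q@EY
        m=(P[:,2]>.066)&(P[:,2]<.084)&(a>-.086)&(a<.075)&(abs(b)<.112)
        all_.append(np.stack([a[m],b[m]],1))
    X=np.concatenate(all_); ij=((X+.16)/.002).astype(int); np.add.at(g,(ij[:,0],ij[:,1]),1)
    # match a disc of tin radius
    k=cv2.getStructuringElement(cv2.MORPH_ELLIPSE,(29,29)).astype(np.float32)
    oc=cv2.morphologyEx((g>0).astype(np.uint8),cv2.MORPH_CLOSE,np.ones((5,5),np.uint8)).astype(np.float32)
    s=cv2.filter2D(oc,-1,k/k.sum(),borderType=cv2.BORDER_CONSTANT); s=cv2.GaussianBlur(s,(0,0),1.5); out=[]
    while True:
        i=np.unravel_index(s.argmax(),s.shape)
        if s[i]<.35: break
        c=np.array(i)*.002-.159
        for _ in range(5):
            nb=X[np.hypot(*(X-c).T)<.031]
            if len(nb)<20: break
            (cx,cy),r=cv2.minEnclosingCircle((nb*1000).astype(np.float32)); c=.5*c+.5*np.array([cx,cy])/1000
        out.append((c,s[i],r))
        I,J=np.mgrid[:N,:N]; s[np.hypot(I-i[0],J-i[1])<24]=0
    if show:
        for c,v,r in out: print("tin lab",(c*1000).round(0),"world",L2W(*c).round(3),"score",round(float(v),2),"r",round(r,1))
    return [c for c,_,_ in out]
E
python3 - <<'E'
from h import *
tins()
im=eyes.get_image("top"); P,u,v=pts(im); q=P[:,:2]-HND
m=(u>275)&(u<300)&(v>190)&(v<215)&(P[:,2]>.122)&(P[:,2]<.145)&(im["frame"][v,u].max(1)<70)
print("handle",m.sum(),(q[m]@EX-.06).mean().round(4),(q[m]@EY).mean().round(4))
E
```

```text
tin lab [-45.  74.] world [0.428 0.066] score 0.95 r 30.8
tin lab [ 33. -31.] world [0.545 0.008] score 0.95 r 30.6
tin lab [29. 29.] world [0.514 0.059] score 0.94 r 30.6
tin lab [-43. -83.] world [ 0.501 -0.073] score 0.93 r 30.9
handle 64 0.1348 0.0027
```

```bash
cat >> h.py <<'E'
TOTE=np.array([.482,-.259]); TY=np.radians(2.5); TX=np.array([np.cos(TY),np.sin(TY)]); TYv=np.array([-TX[1],TX[0]])
def slot(i): 
    x,y=[(.066,-.037),(-.066,-.037),(.066,.037),(-.066,.037)][i]; return TOTE+TX*x+TYv*y
def gap(): return manip.state()["finger_gap"]
UP=.18
def pick(c,zg=.068):
    p=L2W(*c); gripper_open()
    manip.move_to([*p,UP+G],quat(YAW)); line(p,zg,.15); close(); manip.hold(.15); g=gap()
    line(p,UP,.2); print("pick",(np.array(c)*1000).round(),"gap",round(g,4),round(gap(),4)); return gap()>.045
def place(i):
    p=slot(i); line(p,UP,.3,TY)
    if gap()<.045: print("lost"); return False
    line(p,.085,.2); f0=F()[2]; z=.085
    while z>.071:
        z-=.002; line(p,z,.05)
        if F()[2]-f0>6: break
    print("place",i,"z",round(z,3),"gap",round(gap(),4),"df",round(F()[2]-f0,1)); gripper_open(); line(p,UP,.25); return True
E
python3 - <<'E'
from h import *
line(np.array([.40,-.16]),.25,.1); cs=tins(False); cs.sort(key=lambda c:c[1])
print(len(cs))
if pick(cs[0]): place(0)
tins(); print(manip.state()["time"])
for n in("top","scene"): cv2.imwrite(f"pics/{n}2.png",eyes.get_image(n)["frame"])
a=cv2.imread("pics/scene2.png"); cv2.imwrite("pics/scene2c.png",cv2.resize(a[200:350,240:500],None,fx=3,fy=3))
E
```

```text
4
pick [-43. -83.] gap 0.057 0.0568
place 0 z 0.071 gap 0.0571 df -0.5
tin lab [31. 30.] world [0.515 0.061] score 0.95 r 30.9
tin lab [-45.  73.] world [0.428 0.065] score 0.95 r 30.4
tin lab [ 33. -32.] world [0.545 0.007] score 0.95 r 30.4
23.3417
```

View pics/scene2c.png

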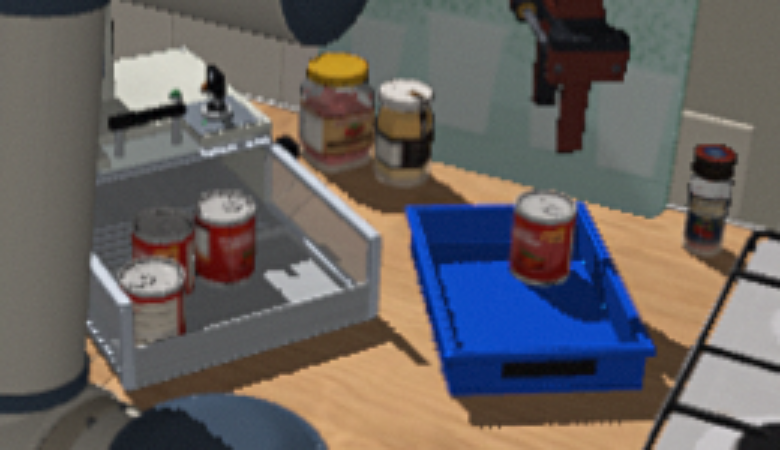

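The first tin stands in the tote's far right corner, at about (545,240) in the crop. Three remain in the tray, so I'll carry on.

```bash
python3 - <<'E'
from h import *
for i in(1,2,3):
    cs=sorted(tins(False),key=lambda c:c[1]); print(len(cs))
    if not cs: break
    if not(pick(cs[0]) and place(i)): print("PROBLEM"); break
tins(); print("t",manip.state()["time"])
im=eyes.get_image("top"); b=im["frame"]; cv2.imwrite("pics/top3c.png",cv2.resize(b[130:290,200:460],None,fx=3,fy=3))
E
```

```text
3
pick [ 32. -34.] gap 0.0569 0.0566
place 1 z 0.071 gap 0.057 df -0.6
2
pick [31. 31.] gap 0.0569 0.0574
place 2 z 0.071 gap 0.0571 df 0.6
1
pick [-45.  72.] gap 0.057 0.0568
place 3 z 0.071 gap 0.0572 df -0.6
t 49.5667
```

View pics/top3c.png

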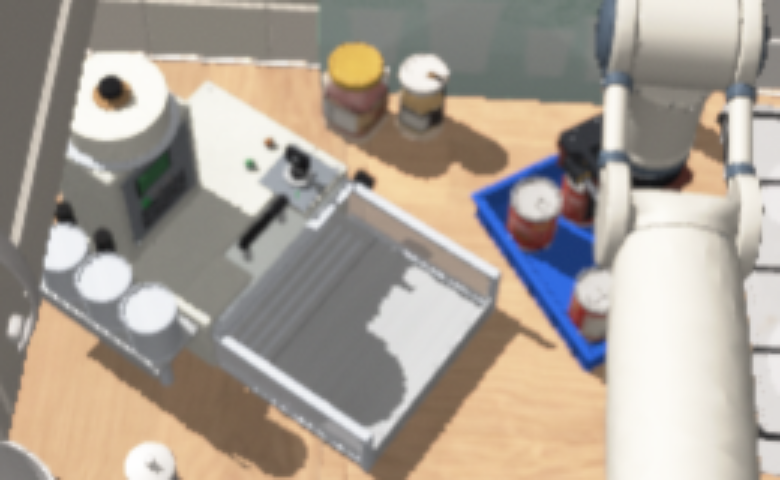

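The tray is empty. Now I'll close the cover by hooking behind the bar with the fingers closed.

```bash
python3 - <<'E'
from h import *
A=YAW-np.pi/2
close()
p=L2W(.158,0)
manip.move_to([*L2W(.09,0),.24+G],quat(A)); line(p,.24,.15); line(p,.131,.1); f0=F()
print("down",f0.round(1))
line(L2W(-.03,0),.131,.1); print((F()-f0)[:2]@EX)
x=-.03
while x>-.065:
    x-=.002; line(L2W(x,0),.131,.04); f=(F()-f0)[:2]@EX
    if abs(f)>9: break
print("end",x,f)
line(L2W(x+.012,0),.131,.1); line(L2W(x+.012,0),.25,.2)
manip.move_to([.40,-.16,.25+G],quat(A))
im=eyes.get_image("top"); P,u,v=pts(im); q=P[:,:2]-HND
dk=im["frame"][v,u].max(1)<70
m=(u>325)&(u<352)&(v>221)&(v<250)&(P[:,2]>.115)&(P[:,2]<.145)&dk
print("handle",m.sum(),(q[m]@EX-.06).mean().round(4),(q[m]@EY).mean().round(4))
m=(u>=292)&(u<308)&(v>=176)&(v<198)&(P[:,2]>.125)&(P[:,2]<.17)&dk
print("key",m.sum(),(q[m]@EX-.06).mean().round(4),(q[m]@EY).mean().round(4),"t",manip.state()["time"])
E
```

```text
down [0.3 0.2 0.6]
-0.40668517611815885
end -0.04400000000000001 14.09863722932036
handle 64 -0.0598 0.0013
key 34 0.1474 -0.0762 t 59.9417
```

```bash
python3 - <<'E'
from h import *
A=YAW-np.pi/2; p=L2W(.149,-.0785)
gripper_open()
manip.move_to([*L2W(.09,-.0785),.24+G],quat(A)); line(p,.24,.15); line(p,.143,.08)
f0=F(); m0=manip.state()["moment"]
close(); manip.hold(.2); s=manip.state(); f=F()-f0
print("gap",s["finger_gap"],"f lab",f[:2]@EX,f[:2]@EY,"dm",(np.array(s["moment"])-m0).round(2),np.round(s["joint_pos"],2))
E
```

```text
gap 0.010006566428294186 f lab 1.2667636002497271 -5.892766859370488 dm [-0.9  -0.73  0.04] [-0.02  0.28  1.19 -0.    1.67  1.07]
```

```bash
python3 - <<'E'
from h import *
s=manip.state(); m0=np.array(s["moment"]); f0=F()
p=np.array(s["ee_pos"]); p[:2]-=EY*.001; manip.move_l(list(p),speed=.02)
print("dF y",(F()-f0)[:2]@EY)
f0=F(); m0=np.array(manip.state()["moment"])
j=np.array(manip.state()["joint_pos"]); b=j[5]; th=0; log=[]
while th<.99:
    th=round(th+.06 if th<.85 else th+.02,3); j[5]=b+th; manip.movej(list(j)); s=manip.state()
    mz=s["moment"][2]-m0[2]; log.append((th,round(mz,3),round(s["finger_gap"],4)))
    if th>.9 and abs(mz)>.45: break
print(log); print("F",(F()-f0).round(1))
for _ in range(5):
    manip.hold(.15); s=manip.state(); print(round(s["time"],2),round(s["moment"][2]-m0[2],3),round(s["finger_gap"],4),round(s["joint_pos"][5]-b,3))
gripper_open(); manip.hold(.3)
p=np.array(manip.state()["ee_pos"]); p[2]=.24+G; manip.move_l(list(p),speed=.15)
print(manip.state()["time"])
E
```

```text
dF y 7.506120514830639
[(0.06, np.float64(0.101), 0.0096), (0.12, np.float64(0.065), 0.0099), (0.18, np.float64(0.095), 0.0098), (0.24, np.float64(0.067), 0.0098), (0.3, np.float64(0.09), 0.0102), (0.36, np.float64(0.041), 0.0097), (0.42, np.float64(0.101), 0.0099), (0.48, np.float64(0.097), 0.0099), (0.54, np.float64(0.107), 0.0096), (0.6, np.float64(0.033), 0.0095), (0.66, np.float64(0.118), 0.0098), (0.72, np.float64(0.131), 0.0097), (0.78, np.float64(0.145), 0.0097), (0.84, np.float64(0.112), 0.0096), (0.9, np.float64(0.129), 0.0099), (0.92, np.float64(0.171), 0.01), (0.94, np.float64(0.185), 0.0097), (0.96, np.float64(0.28), 0.0099), (0.98, np.float64(0.547), 0.0098)]
F [-1.9  9.  -0. ]
70.81 0.504 0.0104 0.977
70.96 0.46 0.01 0.977
71.11 0.494 0.0099 0.977
71.26 0.477 0.01 0.977
71.41 0.511 0.0098 0.977
73.7583
```

```bash
python3 - <<'E'
from h import *
manip.move_l([*L2W(.02,-.05),.27+G],speed=.2)
manip.move_to([.36,.12,.28+G],quat(YAW-np.pi/2))
a=eyes.get_image("top"); b=eyes.get_image("scene")
P,u,v=pts(a); q=P[:,:2]-HND; dk=a["frame"][v,u].max(1)<70
m=(u>=292)&(u<308)&(v>=176)&(v<198)&(P[:,2]>.125)&(P[:,2]<.17)&dk
if m.sum()>5:
    w=np.linalg.svd(q[m]-q[m].mean(0),full_matrices=False)[2][0]; print("key",m.sum(),(q[m]@EX-.06).mean().round(4),"angle vs lab",(np.degrees(np.arctan2(w[1],w[0]))-27.1)%180)
m=(u>325)&(u<352)&(v>221)&(v<250)&(P[:,2]>.115)&(P[:,2]<.145)&dk; print("handle",m.sum(),(q[m]@EX-.06).mean())
cv2.imwrite("pics/fin.png",np.vstack([cv2.resize(x,None,fx=2.2,fy=2.2)[:297] for x in(a["frame"][130:265,180:480],b["frame"][205:340,200:500])]))
print(manip.state()["time"])
E
```

```text
handle 58 -0.05937928829831665
75.6
```

View pics/fin.png

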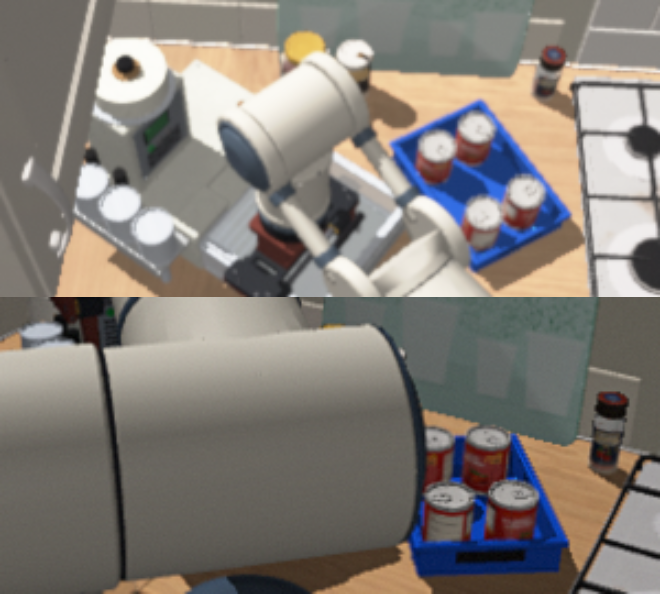

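All four tins stand in the tote, but the arm hides the labeller. I'll move it aside and check the key and cover.

```bash
python3 - <<'E'
from h import *
manip.move_to([.38,-.2,.28+G],quat(YAW-np.pi/2)); manip.hold(.3)
a=eyes.get_image("top")
P,u,v=pts(a); q=P[:,:2]-HND; dk=a["frame"][v,u].max(1)<70
m=(u>=292)&(u<308)&(v>=176)&(v<198)&(P[:,2]>.125)&(P[:,2]<.17)&dk
w=np.linalg.svd(q[m]-q[m].mean(0),full_matrices=False)[2][0]; print("key",m.sum(),(q[m]@EX-.06).mean().round(4),"angle vs lab",(np.degrees(np.arctan2(w[1],w[0]))-27.1)%180)
m=(u>325)&(u<352)&(v>221)&(v<250)&(P[:,2]>.115)&(P[:,2]<.145)&dk; print("handle",m.sum(),(q[m]@EX-.06).mean())
cv2.imwrite("pics/fin2.png",cv2.resize(a["frame"][130:340,180:440],None,fx=2.8,fy=2.8))
E
```

```text
key 34 0.1483 angle vs lab 178.59505982298919
handle 64 -0.05993568141741289
```

View pics/fin2.png

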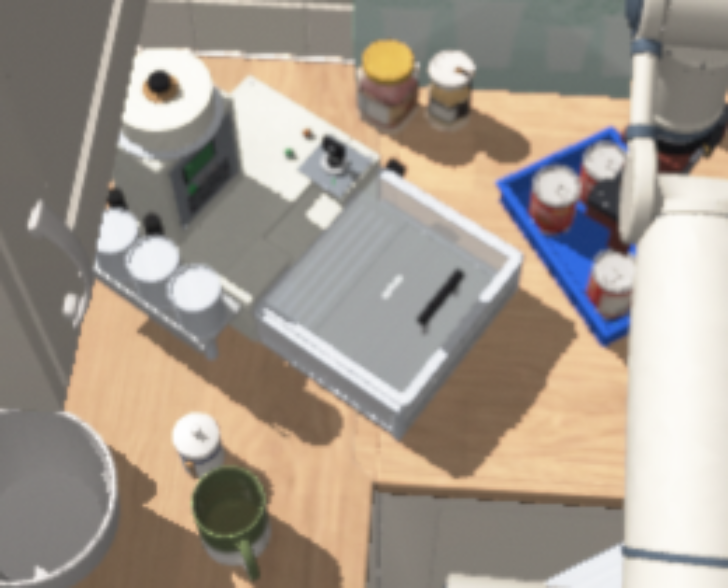

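The cover is shut (handle at about (440,297)), the tray is empty and the key is back at rest. The bystanders look untouched, so I'll hand in.

```bash
python3 -c "
from bench import order; print(order.job_done())"
```

```text
the job is handed in; nothing more can be done
None
```

The job is handed in: all four labelled tins stand in the tote, the cover is fully shut, the start key was turned to its stop, held there for about 0.75 s and sprang back to rest, and the other things look undisturbed.

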